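# Nest the hexagonal tins in the desk tray

### The arm

A 7-joint arm with a two-finger parallel gripper is mounted at the origin on the work surface. World frame = base frame: x ahead of the robot, y to its left, z up, the work surface at z = 0. Lengths are in m, angles in rad, forces in N, time in s.
With the tool pointing down it reaches from about 0.425 to 0.925 m from the base axis. Payload 6.8 kg.
Tool frame: the origin (TCP) lies on the front face of the gripper's body, between the roots of the fingers; the fingertips stand 73 mm ahead of it and the grasp point (between the pads) lies 54 mm ahead of it (env.nose_length is the distance from the TCP to the fingertips, in m); z points along the fingers, y is the direction in which the jaws open and shut (so a half turn about z gives the same grasp; the last joint's range is limited). The gripper opens to 85 mm and grips with 20 to 120 N. Pads are 22 mm wide; open, the fingers measure 114 mm over their backs; the gripper's body (76 mm by 85 mm) begins 54 mm behind the grasp point. The pads swing forward as they close: fully open they stand 13 mm farther back than shut.
Start: joints at [-1.436, 0.477, 0.022, 1.555, -0.011, 1.109, -0.083], TCP at [0.162, 0.655, 0.304] pointing down, gripper open.
Joint ranges: [-2.96, 2.96], [-0.34, 2.1], [-1.41, 1.46], [0.24, 2.44], [-1.37, 4.51], [0.17, 1.92], [-2.96, 2.96]. Speed limits (rad/s): [2.39, 2.39, 3.14, 3.14, 3.14, 3.14, 3.14].

### API

Orientations are given as a unit quaternion [w, x, y, z].
In Python, from cell import env, kin, camera, calibration, job gives the robot as it stands. The module is installed in compiled form; this text tells all that it offers. Calls block until the motion is done:
- env.reach(position, orientation): joint-space move of the TCP to a pose.
- env.movel(position, velocity=0.15, rot=None, stop_force=None): straight line of the TCP; rot=None keeps the orientation; velocity is the mean speed in m/s. With stop_force (N) it stops when the force on the tool has changed by that much, and returns True; else False.
- env.goto_joints(angles): joint-space move.
- env.grip(opening, f_grip=None): finger opening in m; f_grip is the grip in N (None keeps the last); returns when the fingers have stopped.
- env.dwell(seconds).
- kin.inverse_kinematics(position, orientation): joint angles nearest the present ones, or None.
- env.get_state(): the state.
- camera(name): name is "scene" or "top" or "wrist"; returns (picture, depth): 384x512x3 uint8, blue, green, red; 384x512 float32, m along the optical axis (not along the pixel's ray), 0 where there is no reading.
- calibration(name): a dict with "fx", "fy", "cx", "cy" (pixels), "k1" (the pictures are not rectified: a ray, as slopes to the right and down, at radius r is drawn at 1 + k1 r^2 times it, then the intrinsics apply), "rvec" (rotation vector, rad) and "tvec" (3), from world to camera coordinates, as OpenCV has them. Camera axes: x right, y down, z forward; pixel columns grow to the right and rows downward; lengths in m; the calibration is good to about 2 mm. A picture is of the moment at which its call begins: read the wrist's pose just before it. calibration takes no time and is no camera call; for the wrist camera it gives the pose at the moment of the call.
A pose or a line that the arm cannot do raises env.PlanningError and nothing moves.
- job.job_done(): hands the job in, once; it reports no verdict.
The state is a dict: "time": time; "qpos": joint angles; "joint_velocities": joint speeds; "joint_torque": joint torques, N m; "tcp_pos": TCP position; "orientation": TCP orientation; "force": force on the tool from outside, world axes, zero at the start; "torque": the same for the moment, N m; "opening": finger opening in m.
Only numpy, scipy, OpenCV 4.12 (cv2) and the standard library are available. Lean on these libraries where they do the work, as an engineer would, in place of code of your own. Each camera call takes 0.05 s, during which the arm holds its last target.

### The job

One tin already stands in one of the two V-shaped pockets at the tray's closed end; the other two have drifted apart. Slide the strays along the tray, without lifting or tipping any tin, so that one fills the other pocket and the other nests in the notch in front of the two: all three packed like honeycomb, flat sides touching, as far in as they go. Leave the mouse, the fan and the notebook where they are.

Things in the scene. Friction and masses are not known exactly. Their poses are not given: they have to be found in the camera images.
- tray: wooden tray fixed to the desk. Origin: underside, mid-width; y points along it to the closed end, x across, z up. Inside 200 mm wide (x), 340 long (y -190 to 150). Floor top 6 mm, rim tops 16 mm above desk; no rim at the y = -190 end. The closed end has two V pockets, each taking a tin's corner: tins home there at x = +-40.5, y = 104 mm; the third nests between them at x = 0, y = 34.5.
- tin_white: upright hexagonal tin, 80 mm across flats (92.4 over corners), 60 tall, about 0.25 kg, white; already in its pocket, at x = +40.5, y = +103 mm of the tray. Origin: centre of its underside; z up; flats face +-x and every 60 degrees, corners point to +-y. Slippery: friction on tray and other tins about 0.22.
- tin_red: upright hexagonal tin, 80 mm across flats (92.4 over corners), 60 tall, about 0.25 kg, red; starts astray in the tray, turned up to 0.3 rad, either half-way along on the -x side or nearer the open end (red and blue may swap). Origin: centre of its underside; z up; flats face +-x and every 60 degrees, corners point to +-y. Slippery: friction on tray and other tins about 0.22.
- tin_blue: upright hexagonal tin, 80 mm across flats (92.4 over corners), 60 tall, about 0.25 kg, blue; the other stray, turned up to 0.3 rad. Origin: centre of its underside; z up; flats face +-x and every 60 degrees, corners point to +-y. Slippery: friction on tray and other tins about 0.22.
- mouse: white computer mouse, 105 x 58 x 31 mm, loose on the desk, origin under its centre; a bystander
- fan: white hand fan lying flat, round head 92 mm across and 40 mm high, handle 120 mm long to its -y; origin under the head's centre; a bystander
- notebook: spiral notebook lying flat, 150 x 105 x 14 mm, origin under its centre; a bystander
Mind the look-alikes: they are no part of the job. There is more than one size of the tin_white; the job needs the smaller. What is shaped like the tin_red but yellow is not meant.

How it is judged:
By the outcome, as a careful person would: the job done as asked, in the order asked, and still so for the second after the job is handed in, with the robot touching nothing.
It also fails if it takes over 48 s, if anything falls off the work surface, if the arm or the gripper's body presses on something with over 40 N, if the wrist force passes 120 N, or if a joint passes its speed limit or range.

## Working session

There is one attempt and no reset: what is moved stays moved. The work goes in short steps, each a Python script; the robot and the scene stay as the last script left them, time stands still between calls to the robot, and variables do not carry over. Pictures are saved under pics/ and viewed, and the job is handed in when it is done.

```bash
ls; mkdir -p pics
python3 - <<'E'
from cell import env,kin,camera,calibration,job
import cv2,numpy as np
for n in("top","scene"):
    p,d=camera(n);cv2.imwrite(f"pics/{n}0.png",p);np.save(f"pics/{n}0.npy",d)
    print(n,calibration(n))
s=env.get_state();print(s)
E
```

```text
pics
top {'fx': 359.99137545102076, 'fy': 359.99137545102076, 'cx': 256.0870715382382, 'cy': 190.06456850542338, 'k1': -0.033532742051265, 'rvec': array([ 2.13871477, -2.0971779 ,  0.21266279]), 'tvec': array([0.00464186, 0.56042605, 1.04940478])}
scene {'fx': 429.4166038871215, 'fy': 429.4166038871215, 'cx': 252.48319327628823, 'cy': 189.76272001807584, 'k1': -0.09631022812006527, 'rvec': array([ 1.04076637,  2.57443555, -0.83219839]), 'tvec': array([ 0.40362808, -0.30275878,  1.67466903])}
{'time': 0.1, 'qpos': array([-1.43611298,  0.47776359,  0.02236268,  1.55637319, -0.01149538,
        1.10926871, -0.08306167]), 'joint_velocities': array([-0.00100897, -0.00121289,  0.0002811 , -0.00219192, -0.00136977,
       -0.00079783,  0.00014523]), 'joint_torque': array([ 3.98493881e-03, -5.97763467e+01,  1.61367517e+00, -2.81955117e+01,
        1.28454203e-02,  5.04954223e-03, -1.65861616e-05]), 'tcp_pos': array([0.16218861, 0.65479638, 0.30298357]), 'orientation': array([-3.34605499e-05,  1.21072663e-01,  9.92643290e-01, -8.41500560e-04]), 'force': array([-0.54535823, -0.01146783, -0.57228416]), 'torque': array([-0.04722177, -0.04343838, -0.01556818]), 'opening': 0.0853619232560586}
```

View pics/top0.png

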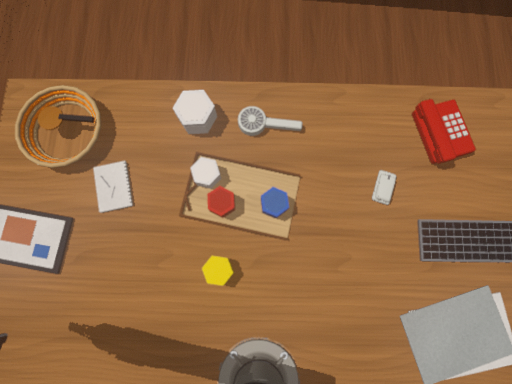

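View pics/scene0.png

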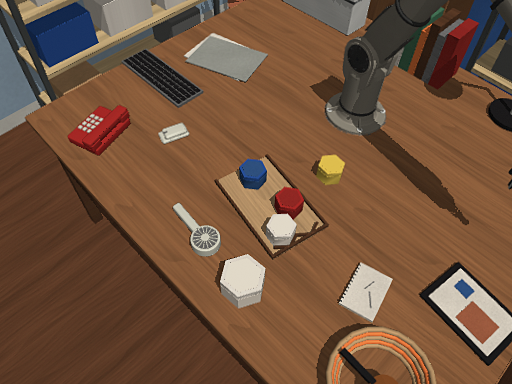

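Candidates in the top view:
- **White:** the small hexagon in the tray at (205,171) is the one wanted. The large white one at (195,105) is a look-alike.
- **Red:** the tin at (221,202) in the tray. The yellow one at (217,270) is a look-alike, and the red phone at (445,128) isn't a tin.
- **Blue:** the tin at (275,202) in the tray.

The closed end is on the left (world +y). Next I'll measure roughly and look at a close crop.

```bash
cat > h.py <<'E'
from cell import env,kin,camera,calibration,job
import cv2,numpy as np
def world(c,px,z):
    """pixels -> world points on plane z, by casting rays"""
    K=np.array([[c["fx"],0,c["cx"]],[0,c["fy"],c["cy"]],[0,0,1]])
    u=cv2.undistortPoints(np.asarray(px,np.float64).reshape(-1,1,2),K,np.array([c["k1"],0,0,0.])).reshape(-1,2)
    R=cv2.Rodrigues(np.asarray(c["rvec"]))[0];t=np.asarray(c["tvec"]).ravel()
    o=-R.T@t; d=np.c_[u,np.ones(len(u))]@R
    return o+d*((z-o[2])/d[:,2])[:,None]
def project(c,P):
    K=np.array([[c["fx"],0,c["cx"]],[0,c["fy"],c["cy"]],[0,0,1]])
    return cv2.projectPoints(np.asarray(P,float).reshape(-1,1,3),np.asarray(c["rvec"]),np.asarray(c["tvec"]),K,np.array([c["k1"],0,0,0.]))[0].reshape(-1,2)
def mask(p,col):
    h=cv2.cvtColor(p,cv2.COLOR_BGR2HSV);H,S,V=cv2.split(h)
    if col=="red": m=((H<6)|(H>172))&(S>190)&(V>60)
    if col=="blue": m=(H>105)&(H<130)&(S>130)&(V>50)
    if col=="white": m=(S<45)&(V>150)
    return m.astype(np.uint8)*255
E
python3 - <<'E'
from h import *
p=cv2.imread("pics/top0.png");d=np.load("pics/top0.npy");c=calibration("top")
cv2.imwrite("pics/crop0.png",cv2.resize(p[140:250,170:310],None,fx=5,fy=5,interpolation=cv2.INTER_CUBIC))
for col in("red","blue","white"):
    for k in cv2.findContours(mask(p,col),0,1)[0]:
        if cv2.contourArea(k)<150: continue
        M=cv2.moments(k);u=[M['m10']/M['m00'],M['m01']/M['m00']]
        w=world(c,[u],.066)[0]
        # depth check height
        R=cv2.Rodrigues(c["rvec"])[0];dd=d[int(u[1]),int(u[0])]
        o=-R.T@c["tvec"];ray=w-o; zc=(R@w+c["tvec"])[2]
        print(col,np.round(u,1),cv2.contourArea(k),w.round(4),"depth z",(o+ray*dd/zc)[2].round(3))
print(project(c,[[.5,0,0],[.6,0,0]]))
E
```

```text
red [439.3 131.4] 2044.0 [ 0.7601 -0.5637  0.066 ] depth z 0.073
blue [274.4 201.6] 496.0 [ 0.5238 -0.0404  0.066 ] depth z 0.065
white [262.4 349.8] 536.0 [ 0.101  -0.0109  0.066 ] depth z 0.011
white [460.  335.5] 7426.0 [ 0.1452 -0.576   0.066 ] depth z 0.008
white [ 33.9 241.3] 2007.5 [0.3887 0.6767 0.066 ] depth z 0.013
white [383.7 186.9] 505.5 [ 0.5759 -0.3749  0.066 ] depth z 0.027
white [112.1 186.4] 1409.0 [0.5608 0.4563 0.066 ] depth z 0.014
white [204.6 170.8] 563.0 [0.6154 0.175  0.066 ] depth z 0.065
white [261.1 120.3] 773.0 [0.7839 0.0042 0.066 ] depth z 0.035
white [193.1 107.1] 1025.0 [0.8245 0.2222 0.066 ] depth z 0.086
[[260.55721495 212.11265251]
 [261.07508873 181.52077696]]
```

View pics/crop0.png

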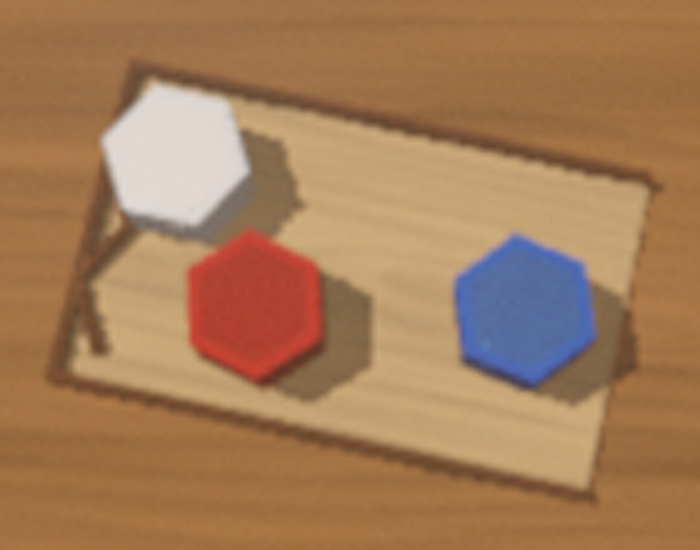

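```bash
cat >> h.py <<'E'
from scipy.spatial.transform import Rotation as Ro
def quat(a,s=1):
    """tool down; a = world angle (rad) that tray-y is turned clockwise from world y; jaws along tray x"""
    y=s*np.array([np.cos(a),-np.sin(a),0]);z=np.array([0,0,-1.]);x=np.cross(y,z)
    q=Ro.from_matrix(np.c_[x,y,z]).as_quat();return q[[3,0,1,2]]
E
python3 - <<'E'
from h import *
for s in(1,-1): print(s,kin.inverse_kinematics([.55,.0,.4],quat(.225,s)))
q=[kin.inverse_kinematics([.55,.05,.42],quat(.225,s)) for s in (1,-1)]
j=env.get_state()['qpos']
k=min([a for a in q if a is not None],key=lambda a:abs(a-j).max())
env.goto_joints(k);env.dwell(.2)
c=calibration("wrist");p,d=camera("wrist")
cv2.imwrite("pics/w1.png",p);np.save("pics/w1.npy",d)
import pickle;pickle.dump(c,open("pics/w1.pkl","wb"))
s=env.get_state();print(s['time'],s['qpos'].round(2),s['tcp_pos'])
E
```

```text
1 [-0.80106456  0.23450977  0.8353397   1.77432378 -0.18493879  1.21399865
 -0.13930121]
-1 [-0.52720827  0.19602715  0.48946654  1.76002477 -0.09804513  1.20966309
  2.9056104 ]
2.925 [-0.83  0.21  0.75  1.74 -0.15  1.25 -0.27] [0.55000619 0.05039402 0.41991645]
```

View pics/w1.png

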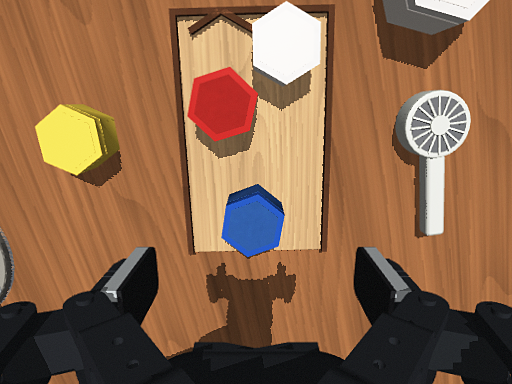

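The wrist view shows the whole tray. The red tin is at (222,104), white at (287,42), blue at (252,222), and the empty V pocket at about (222,20). The yellow look-alike at (70,140) and the fan are outside the tray. Now I'll measure precisely.

Run:
```python
from h import *
p=cv2.imread("pics/w1.png")
cv2.imwrite("pics/w1c.png",cv2.resize(p[0:260,160:345],None,fx=3,fy=2.3,interpolation=cv2.INTER_CUBIC))
cc=cv2.resize(p[0:130,160:345],None,fx=4,fy=4,interpolation=cv2.INTER_CUBIC);cv2.imwrite("pics/w1d.png",cc)
cc=cv2.resize(p[130:260,160:345],None,fx=4,fy=4,interpolation=cv2.INTER_CUBIC);cv2.imwrite("pics/w1e.png",cc)
```

```text
(no output)
```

View pics/w1d.png

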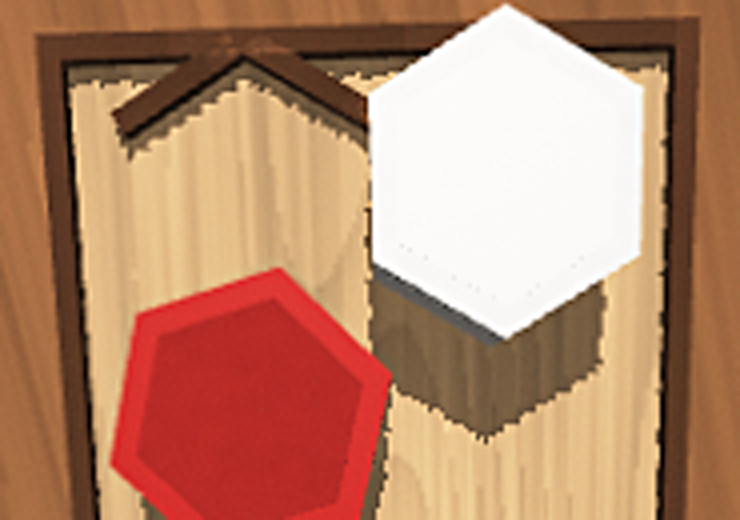

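View pics/w1e.png

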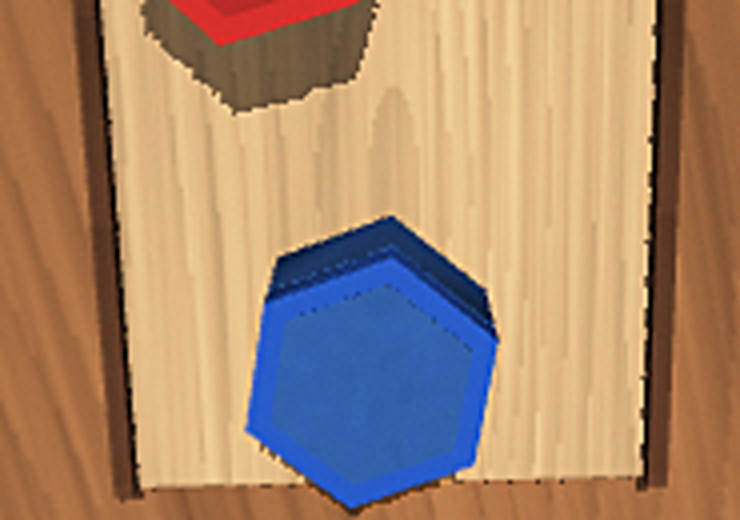

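```bash
cat >> h.py <<'E'
def tins(p,c,z=.066):
    r={}
    for col in("red","blue","white"):
        m=mask(p,col)
        if col=="blue":
            m=(m>0)&(p[:,:,0]>140);m=m.astype(np.uint8)*255
        for k in cv2.findContours(m,cv2.RETR_EXTERNAL,cv2.CHAIN_APPROX_NONE)[0]:
            A=cv2.contourArea(k)
            if A<1000: continue
            w=world(c,k.reshape(-1,2),z)[:,:2]
            hull=cv2.convexHull(w.astype(np.float32))
            a=cv2.contourArea(hull)
            if not .0042<a<.0068: continue
            M=cv2.moments(hull);ctr=np.array([M['m10'],M['m01']])/M['m00']
            ap=cv2.approxPolyDP(hull,.012,True).reshape(-1,2)
            # yaw: 6-fold phase of the contour radius (resampled by angle)
            v=hull.reshape(-1,2)-ctr
            hs=np.vstack([np.linspace(v[i],v[(i+1)%len(v)],200) for i in range(len(v))])
            th=np.arctan2(hs[:,1],hs[:,0]);rr=np.hypot(*hs.T)
            g=np.linspace(-np.pi,np.pi,720,endpoint=False);o=np.argsort(th)
            rg=np.interp(g,th[o],rr[o],period=2*np.pi)
            ph=-np.angle(np.sum((rg-rg.mean())*np.exp(-6j*g)))  # corners at angle -ph.. 
            r.setdefault(col,[]).append((ctr,ph/6,a,len(ap)))
    return r
E
python3 - <<'E'
from h import *
import pickle
p=cv2.imread("pics/w1.png");c=pickle.load(open("pics/w1.pkl","rb"))
f=lambda l,o:[(u/4+160-.4,v/4+o-.4) for u,v in l]
L=world(c,f([(64,60)],0)+f([(95,0),(132,488)],130),.016)
R=world(c,f([(674,40)],0)+f([(657,0),(649,488)],130),.016)
F=world(c,f([(142,487),(638,478)],130),.006)
print(L.round(4),R.round(4),F.round(4),sep="\n")
print("width",np.linalg.norm(L[2]-R[2]),"floor",np.linalg.norm(F[0]-F[1]))
ang=lambda A:np.arctan2(A[0,0]-A[-1,0],A[0,1]-A[-1,1])
print("tray ang L,R",ang(L),ang(R), "endline",np.arctan2(-(F[1]-F[0])[1],(F[1]-F[0])[0]))
for k,v in tins(p,c).items():
    for t in v: print(k,t[0].round(4),"corner angle(mod60)",np.round(t[1]%(np.pi/3),3),"area",t[2],t[3])
print("ideal area",2*3**.5*.04**2)
E
```

```text
[[ 0.4885  0.2496  0.016 ]
 [ 0.4578  0.1038  0.016 ]
 [ 0.4195 -0.0803  0.016 ]]
[[ 0.684   0.211   0.016 ]
 [ 0.6515  0.0596  0.016 ]
 [ 0.6168 -0.1252  0.016 ]]
[[ 0.4205 -0.0848  0.006 ]
 [ 0.6143 -0.125   0.006 ]]
width 0.20236289074865402 floor 0.1979839174986957
tray ang L,R 0.20618730078245082 0.19737265109287874 endline 0.20430773417966844
red [0.5244 0.1236] corner angle(mod60) 0.075 area 0.005438690035465266 6
blue [ 0.525  -0.0408] corner angle(mod60) 0.135 area 0.005529431017170412 6
white [0.6161 0.1755] corner angle(mod60) 0.325 area 0.005633693115576932 6
ideal area 0.005542562584220407
```

```bash
cat >> h.py <<'E'
A0=.202;O=np.array([.5556,.0825]);XH=np.array([np.cos(A0),-np.sin(A0)]);YH=np.array([np.sin(A0),np.cos(A0)])
def t2w(x,y): return O+x/1e3*XH+y/1e3*YH
def w2t(w): d=np.asarray(w)[:2]-O; return np.array([d@XH,d@YH])*1e3
OFF=.0428
def fork(x,y,a,off=OFF,z=.085):
    """TCP position and orientation of the fork cradling a tin at tray (x,y) mm, turned a clockwise vs tray"""
    f=np.array([np.sin(A0+a),np.cos(A0+a)])
    return np.r_[t2w(x,y)-off*f,z],quat(A0+a,1)
def push(x,y,a,v=.05,off=OFF,sf=None,z=.085):
    P,q=fork(x,y,a,off,z);r=env.movel(P,velocity=v,rot=q,stop_force=sf)
    s=env.get_state();print(round(s['time'],2),"fork->tin",(x,y,round(a,2)),"stop",r,"tcp tray",w2t(s['tcp_pos']).round(1),"F",s['force'].round(1));return r
E
python3 - <<'E'
from h import *
env.grip(.050)
P,q=fork(-38.8,34,.247,off=.062,z=.2)
env.reach(P,q)
push(-38.8,34,.247,off=.062,v=.1,sf=8)   # down
print(env.get_state()['opening'])
push(-38.8,34,.247,off=OFF+.002,v=.04,sf=8)
E
```

```text
5.58 fork->tin (-38.8, 34, 0.25) stop False tcp tray [-53.6 -26. ] F [-0.2  0.4 -0.5]
0.0504291052712474
6.16 fork->tin (-38.8, 34, 0.25) stop False tcp tray [-49.8  -9.3] F [-0.9  0.1 -0.1]
```

Run:
```python
from h import *
for x,y,a in[(-39,37,.247),(-39.5,41,.17),(-40.5,46,.085),(-41,52,0),(-41,85,0)]:
    if push(x,y,a,v=.04,sf=12):break
c=calibration("top");p,d=camera("top")
cv2.imwrite("pics/t2.png",cv2.resize(p[140:250,170:310],None,fx=5,fy=5,interpolation=cv2.INTER_CUBIC))
```

```text
6.43 fork->tin (-39, 37, 0.25) stop False tcp tray [-49.5  -4.2] F [-0.1 -0.5 -0.4]
6.69 fork->tin (-39.5, 41, 0.17) stop False tcp tray [-46.7  -1.1] F [-0.2 -0.3  0.7]
6.97 fork->tin (-40.5, 46, 0.09) stop False tcp tray [-44.2   3.3] F [0.3 0.5 0.4]
7.29 fork->tin (-41, 52, 0) stop False tcp tray [-41.1   9.2] F [ 0.5 -0.7 -0.8]
8.27 fork->tin (-41, 85, 0) stop False tcp tray [-41.   42.1] F [-0.  -1.6 -0.4]
```

View pics/t2.png

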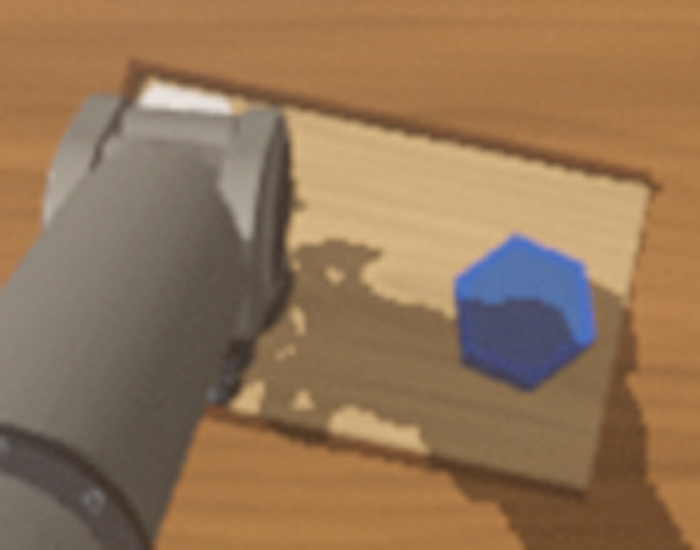

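The arm hides the red tin and white shows only partly at about (190,95) in the crop. Blue hasn't moved. I'll push red home under force guard, then back off and look with the wrist camera.

Run:
```python
from h import *
push(-40.5,99,0,v=.04,sf=12)
push(-40.5,109,0,v=.02,sf=7)
push(-40.5,60,0,v=.1)      # back off
push(-40.5,60,0,v=.15,z=.2)
k=fork(-3,-125,.187,off=.066,z=.3); env.reach(*k);env.dwell(.15)
c=calibration("wrist");p,d=camera("wrist");cv2.imwrite("pics/w3.png",p)
for k,v in tins(p,c).items():
    for t in v: print(k,w2t(t[0]).round(1),"rel cw",np.round((np.pi/6-t[1]-A0+np.pi/6)%(np.pi/3)-np.pi/6,3),t[2],t[3])
print(env.get_state()['time'])
```

```text
8.82 fork->tin (-40.5, 99, 0) stop False tcp tray [-40.6  56.6] F [ 0.   0.2 -0.6]
9.2 fork->tin (-40.5, 109, 0) stop True tcp tray [-40.9  60.9] F [-0.2 -1.5  0.7]
9.78 fork->tin (-40.5, 60, 0) stop False tcp tray [-40.4  17.3] F [ 0.2 -0.2  0.8]
10.7 fork->tin (-40.5, 60, 0) stop False tcp tray [-41.1  17.3] F [-0.6  0.1 -0.3]
blue [  -5.2 -126.7] rel cw 0.182 0.0055085742370252835 6
11.825
```

View pics/w3.png

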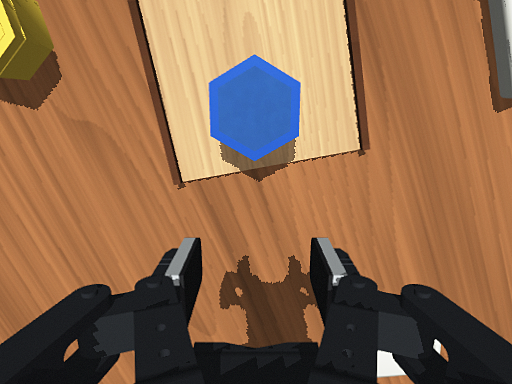

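The blue tin is at (254,107), with pose (-5.2,-126.7) mm and 0.18 rad, matching the first measurement. Red and white are out of this frame, so I'll check them from the top camera.

Run:
```python
from h import *
c=calibration("top");p,d=camera("top")
cv2.imwrite("pics/t4.png",cv2.resize(p[140:250,170:310],None,fx=5,fy=5,interpolation=cv2.INTER_CUBIC))
for col in("red","white"):
    for k in cv2.findContours(mask(p,col),0,1)[0]:
        M=cv2.moments(k)
        if not 350<M['m00']<700: continue
        w=world(c,[[M['m10']/M['m00'],M['m01']/M['m00']]],.066)[0];print(col,M['m00'],w2t(w).round(1))
```

```text
white 507.0 [ 111.7 -444. ]
white 557.5 [ 41.1 103. ]
```

View pics/t4.png

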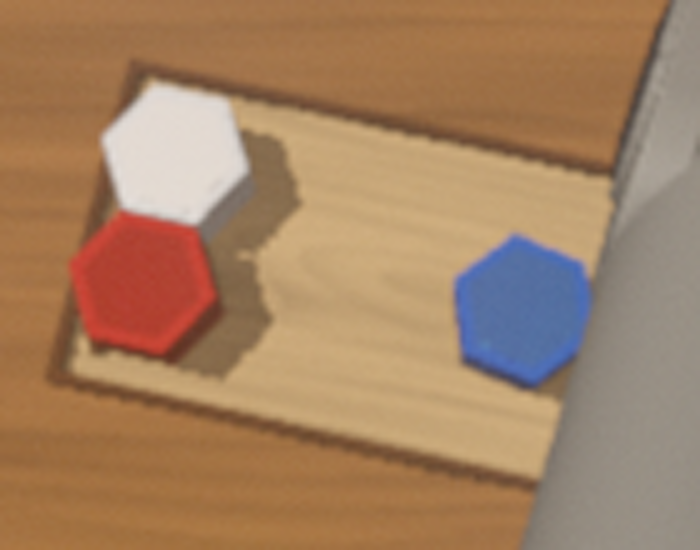

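Red (crop 145,285) sits in its pocket beside white (175,155). Blue is next.

Run:
```python
from h import *
a=.184
push(-5.2,-126.7,a,off=.064,z=.2,v=.2)
push(-5.2,-126.7,a,off=.064,v=.15,sf=8)
push(-5.2,-126.7,a,off=OFF+.002,v=.05,sf=8)
for x,y,b in[(-4.7,-122,a),(-3.5,-116,.12),(-2,-109,.06),(-.5,-101,0),(0,-80,0),(0,15,0)]:
    if push(x,y,b,v=.05 if y<0 else .07,sf=12):break
push(0,28,0,v=.03,sf=10)
push(0,42,0,v=.02,sf=8)
push(0,42,0,v=.02,sf=8) if 0 else None
```

```text
12.53 fork->tin (-5.2, -126.7, 0.18) stop False tcp tray [ -16.4 -189.8] F [0.7 0.3 0.4]
13.44 fork->tin (-5.2, -126.7, 0.18) stop False tcp tray [ -16.2 -189.7] F [0.7 0.6 0.4]
13.97 fork->tin (-5.2, -126.7, 0.18) stop False tcp tray [ -13.4 -170.4] F [-0.3  0.9 -0. ]
14.26 fork->tin (-4.7, -122, 0.18) stop False tcp tray [ -12.5 -163.7] F [-0.5 -0.6 -0.2]
14.54 fork->tin (-3.5, -116, 0.12) stop False tcp tray [  -8.5 -158.4] F [ 1.2 -0.1 -0.2]
14.85 fork->tin (-2, -109, 0.06) stop False tcp tray [  -4.5 -151.6] F [-0.8 -0.2  0.2]
15.18 fork->tin (-0.5, -101, 0) stop False tcp tray [  -0.4 -143.5] F [-0.2 -0.4 -0.5]
15.74 fork->tin (0, -80, 0) stop False tcp tray [-1.000e-01 -1.224e+02] F [ 0.7  0.3 -0.1]
17.25 fork->tin (0, 15, 0) stop False tcp tray [  0.  -28.2] F [ 0.4 -0.3 -0.2]
17.83 fork->tin (0, 28, 0) stop False tcp tray [ -0.  -14.5] F [ 0.2 -0.7  0.8]
18.32 fork->tin (0, 42, 0) stop True tcp tray [-0.3 -7.9] F [-0.  -0.7  0.3]
```

Run:
```python
from h import *
push(0,42,0,v=.015,sf=14)
push(0,0,0,v=.1)
push(0,0,0,v=.15,z=.2)
P,q=fork(0,-20,0,z=.36);env.reach(P,q);env.dwell(.2)
c=calibration("wrist");p,d=camera("wrist");cv2.imwrite("pics/w5.png",p)
for k,v in tins(p,c).items():
    for t in v: print(k,w2t(t[0]).round(1),"rel cw",np.round((np.pi/6-t[1]-A0+np.pi/6)%(np.pi/3)-np.pi/6,3),t[2],t[3])
print(env.get_state()['time'])
```

```text
18.72 fork->tin (0, 42, 0) stop True tcp tray [-0.4 -7.7] F [-0.5 -1.8  0.6]
19.22 fork->tin (0, 0, 0) stop False tcp tray [  0.  -42.7] F [ 0.8  0.5 -0.4]
20.13 fork->tin (0, 0, 0) stop False tcp tray [ -0.6 -42.6] F [0.4 0.4 0. ]
blue [ 0.2 34.7] rel cw 0.004 0.005517232501139002 6
21.0667
```

View pics/w5.png

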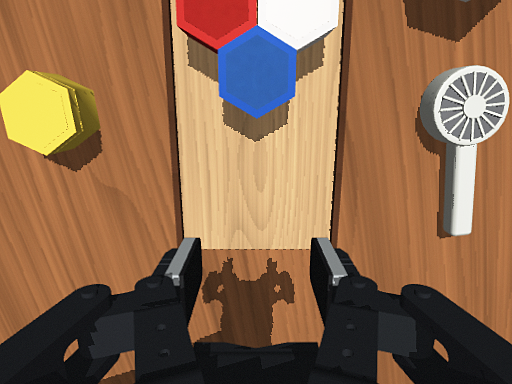

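Blue at (257,72) nests between red and white with no visible gaps. The upper tins are cut off, so I'll take one more view that shows all three.

Run:
```python
from h import *
P,q=fork(0,20,0,z=.42);env.reach(P,q);env.dwell(.2)
c=calibration("wrist");p,d=camera("wrist");cv2.imwrite("pics/w6.png",cv2.resize(p[0:200,120:390],None,fx=2.9,fy=2.9,interpolation=cv2.INTER_CUBIC))
for k,v in tins(p,c).items():
    for t in v: print(k,w2t(t[0]).round(1),"rel cw",np.round((np.pi/6-t[1]-A0+np.pi/6)%(np.pi/3)-np.pi/6,3),t[2],t[3])
print(env.get_state()['time'])
```

```text
red [-40.6 103.9] rel cw -0.006 0.005401839321218516 6
blue [-0.  34.7] rel cw -0.001 0.005483074027089474 6
white [ 41.1 103.8] rel cw -0.007 0.005591301361600909 6
21.7083
```

View pics/w6.png

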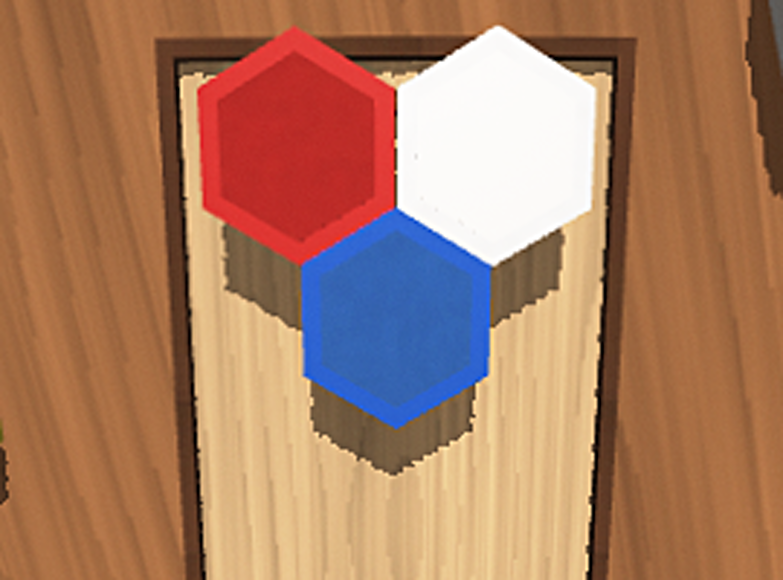

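All three tins are packed, with red at (300,145), white at (495,145) and blue at (397,318) in the crop. They measure within about 1 mm and 0.01 rad of home, so I'm handing in.

```bash
python3 -c "
from h import *
job.job_done()"
```

```text
the job is handed in; nothing more can be done
```

The three tins are packed in a honeycomb at the closed end of the tray, and I handed the job in at about 22 s of the 48 s allowed. I used the half-open fingers as a low fork. It slid red into the free pocket, then blue into the notch, with force-guarded final presses that stopped on contact (the firmest set to trip at 14 N).

The last wrist-camera check in tray coordinates:

| Tin | Measured (mm) | Home (mm) |
|---|---|---|
| Red | (-40.6, 103.9) | (-40.5, 104) |
| White | (41.1, 103.8) | (40.5, 104) |
| Blue | (0.0, 34.7) | (0, 34.5) |

- **Fit:** all three tins are within 0.01 rad of straight. The only thing visible between the tins is a hairline between red and white, which matches the 1 mm of play between the home positions.
- **Disagreements:** two ways of locating the tray differed by about 1.5 mm. The first top-camera check after seating red gave no red position because my size filter dropped it. The picture and the later wrist view confirmed red was home.
- **Bystanders:** I never touched the mouse, fan or notebook, but I did not re-measure their positions at the end.

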